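# Flip the coffee caddy open and slide the dosing tray up to it

## Robot

A 6-joint arm with a two-finger parallel gripper is mounted at the origin on the work surface. World frame = base frame: x ahead of the robot, y to its left, z up, the work surface at z = 0. Lengths are in m, angles in rad, forces in N, time in s.
With the tool pointing down it reaches from about 0.375 to 0.9 m from the base axis. Payload 3.1 kg.
Tool frame: the origin (TCP) lies at the very end of the fingers, on their centre line; the grasp point (between the pads) lies 19 mm behind it; z points along the fingers, y is the line along which they close (so a half turn about z gives the same grasp; the last joint's range is limited). The gripper opens to 87 mm and grips with 3 to 60 N. Pads are 19 mm wide; open, the fingers measure 117 mm over their backs; the gripper's body (75 mm by 190 mm) begins 51 mm behind the grasp point.
Start: joints at [-1.452, 0.527, 1.433, -0, 1.181, -0.178], TCP at [0.183, -0.598, 0.223] pointing down, gripper open.
Joint ranges: [-3.08, 3.08], [-0.75, 2.2], [0.22, 2.44], [-1.43, 4.57], [0, 2.65], [-2.85, 2.85]. Speed limits (rad/s): [2.79, 2.79, 3.14, 3.14, 3.14, 3.14].

## Interface

Orientations are given as a 3x3 rotation matrix whose columns are the frame's x, y, z axes.
In Python, from station import * gives the robot as it stands.
- The arm moves only by the tool move_arm, never from a script. Its argument "steps" is text: rows parted by semicolons, each of 6 numbers parted by spaces: the shift along the tool's x, y, z scaled (see below), then the turn, a rotation vector about the tool's x, y, z scaled (see below). In form: x y z ax ay az; .... A call has 1 to 12 rows; each row shifts and turns the commanded pose from where the row before left it, along the tool's axes as they then stand; what a row does not reach is not made up. The controller multiplies each number of a shift by 0.25 m and each number of a turn by pi rad. A row lasts 1/8 s, in which the tool goes at most 62.5 mm and 10.7 degrees, less where a joint would pass 70% of its speed; a pose out of reach is approached as far as the arm can. A call with a number of a shift or a turn outside -1 to 1 is refused whole. A call with a gripper value outside its range is refused whole. "hand" is the closure, from -1 (fully open) to 1 (shut), set as the call begins (left out, the last holds). The fingers move at their own pace and stop on an object; "newtons" is the grip in N (left out, the last holds). Time passes only in rows, so rows that do not move let the fingers close. It gives the time, the measured TCP pose, the force, the opening and the grip force at its end, in the units of the state.
- get_state(): the state, without advancing time (a new reading comes with each control period).
- grab_frame(name): name is "side" or "top" or "wrist"; returns a dict with "image" (420x560x3 uint8, red, green, blue), "z_map" (420x560 float32, m along the optical axis (not along the pixel's ray), 0 where there is no reading), "fx", "fy", "cx", "cy" (pixels), "rvec" (rotation vector, rad) and "tvec" (3), from world to camera coordinates, as OpenCV has them; the wrist camera has in their place "T_tool_cam" (4x4, takes a point from camera to tool coordinates, whose origin is the TCP and whose axes are the flange's). Camera axes: x right, y down, z forward; pixel columns grow to the right and rows downward; lengths in m; the calibration is good to about 2 mm. A picture is of the moment at which its call begins: read the wrist's pose just before it.
- close_job(): hands the job in; it is judged then, once.
The state is a dict: "time": time; "joint_positions": joint angles; "joint_vel": joint speeds; "tau": joint torques, N m; "ee_pos": TCP position; "ee_rot": TCP orientation; "force": force on the tool from outside, world axes, zero at the start; "torque": the same for the moment, N m; "gripper_width": finger opening in m; "finger_force": force on a finger pad.
Only numpy, scipy, OpenCV 4.12 (cv2) and the standard library are available. Lean on these libraries where they do the work, as an engineer would, in place of code of your own. Each camera call takes 0.05 s, during which the arm holds its last target. There are 200 camera calls.

## Task

Get the coffee caddy ready for dosing: with your fingertips, flip its hinged lid up by the front lip and over past upright until it rests open on its own, and push the dosing tray along the counter until its long side stands flat against the middle of the caddy's front face, the face below the lip. Only push, gently: do not grip or lift anything, and leave the moka base and the glass ramekin where they stand. Finish with the hand clear of everything.

Things in the scene. Friction and masses are not known exactly. Their poses are not given: they have to be found in the camera images.
- caddy: steel coffee caddy fixed to the counter, a square open box 120 x 120 mm and 95 mm high, walls 4 mm, closed by a white hinged lid. Origin: centre of its underside, on the counter. Its x axis points from the front (lip side) level across to the hinge side, z up; the front face lies at x = -60 mm. The front looks roughly to the robot's right (world -y), give or take 20 degrees.
- lid (a joint): hinge of the caddy's lid, rad: 0 closed, grows as the lip swings up and over to the far side, stop at 1.95. The lid is a white plastic plate 120 x 120 x 8 mm of about 150 g lying on the rim. The hinge is nearly free, no spring: left below about 1.45 the lid falls shut, beyond about 1.55 it falls open onto its stop and stays there.
- lid_hinge (a point): middle of the lid's hinge line, on the far rim of the caddy, 95 mm above the counter, at x = +60 mm in the caddy frame; the hinge line runs along the caddy's y. The underside of the closed lid is at this height. Axes as the caddy's; does not turn with the lid.
- lid_lip (a point): middle of the free edge of the lid's finger lip. The lip is a plate 80 mm wide and 5 mm thick that sticks out from the lid's front edge, sloping up by 25 degrees; closed, its free edge is 27 mm in front of the caddy's front face and about 113 mm above the counter, with free space below. It turns with the lid.
- tray: black plastic dosing tray, loose, an open shallow box 90 mm (its x) x 100 mm (its y) x 30 mm high, wall 4 mm, about 120 g. Origin: centre of its underside. It lies on the counter 50 to 110 mm in front of the caddy's front face, turned up to 15 degrees from the caddy and up to 25 mm off its middle; its x axis points roughly the way the caddy's does, so one of its 100 mm sides faces the caddy.
- moka_base: aluminium moka pot base, loose, round, 88 mm across at the foot and 78 mm high, standing beside the caddy, near or far side from the robot (it and the ramekin change places). Origin: centre of its underside. Leave it alone.
- ramekin: glass ramekin, loose, 76 mm across and 42 mm high, standing on the caddy's other side from the moka base. Origin: centre of its underside. Leave it alone.
There are look-alikes about, which are no part of the job. Of the things shaped like the tray, the black one is meant. Of the things that look like the caddy, take the one that is nearest to the robot's base at the start.

How it is judged:
By the outcome, as a careful person would: the job done as asked, in the order asked, and still so for the second after the job is handed in, with the robot touching nothing.
It also fails if it takes over 58 s, if anything falls off the work surface, if the arm or the gripper's body presses on something with over 40 N, if the wrist force passes 120 N, or if a joint passes its speed limit or range.

## Working session

There is one attempt and no reset: what is moved stays moved. The work goes in short steps, Python scripts to look and compute and a tool call to move; the robot and the scene stay as the last step left them, time stands still between calls to the robot, and variables do not carry over. Pictures are saved under pics/ and viewed, at most 10 in all, crops included, and the job is handed in when it is done.

Besides the shell and the picture viewer there is one more tool, called after "Call:" as a command line: name --argument value ..., lists and objects as JSON in quotes. move_arm: Moves the arm, as the interface text tells. Shifts and turns lie within -1 to 1; 1 stands for 0.25 m of shift or pi rad of turn. Its arguments: {"type":"object","properties":{"steps":{"type":"string"},"hand":{"type":"number"},"newtons":{"type":"number"}},"required":["steps"]}

```bash
mkdir -p pics; cat > h.py <<'E'
from station import *
import numpy as np, cv2
def snap(n,f):
    d=grab_frame(n); cv2.imwrite('pics/'+f,d['image'][:,:,::-1]); np.savez('pics/'+f[:-4]+'.npz',**d); return d
def world(d,u,v,z=None):
    R=cv2.Rodrigues(d['rvec'])[0]; t=np.ravel(d['tvec'])
    r=np.array([(u-d['cx'])/d['fx'],(v-d['cy'])/d['fy'],1.])
    s=d['z_map'][int(v),int(u)] if z is None else None
    c=-R.T@t; w=R.T@r
    if s is None: s=(z-c[2])/w[2]
    return c+s*w
E
python3 - <<'E'
from h import *
a=snap('top','top0.png'); b=snap('side','side0.png')
cv2.imwrite('pics/both0.png',cv2.resize(np.hstack([a['image'],b['image']])[:,:,::-1],(800,300)))
s=get_state();print(s['time'],s['ee_pos'],s['ee_rot'],s['gripper_width'])
E
```

```text
0.1 [ 0.18272779 -0.59700501  0.22166022] [[ 9.56277847e-01  2.92459603e-01 -2.45861138e-04]
 [ 2.92459515e-01 -9.56275917e-01  1.95011868e-03]
 [ 3.35219852e-04 -1.93675972e-03 -9.99998068e-01]] 0.08710285530570014
```

View pics/top0.png

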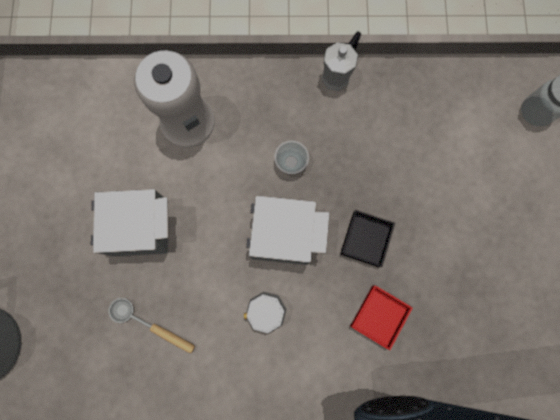

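View pics/side0.png

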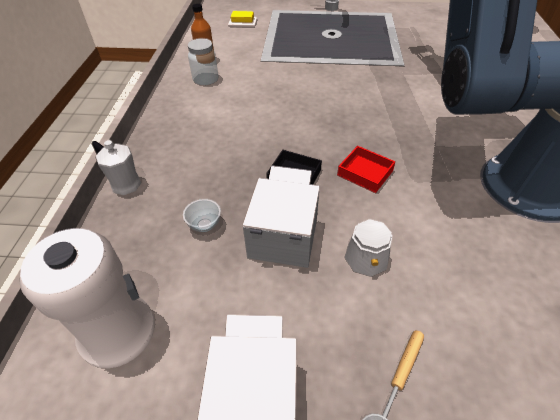

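In the top view, the caddy candidates are the white-lidded boxes at (283,230) and (125,222). The tray candidates are the black one at (367,239) and the red one at (380,317). The middle caddy looks nearest the base and the black tray is the one described. The moka base is at (265,313) and the ramekin at (292,158). I'll measure them and check with a crop.

```bash
cat >> h.py <<'E'
def load(f): return dict(np.load('pics/'+f+'.npz'))
def corners(mask):
    c=max(cv2.findContours(mask.astype(np.uint8),cv2.RETR_EXTERNAL,cv2.CHAIN_APPROX_NONE)[0],key=cv2.contourArea)
    return c
E
python3 - <<'E'
from h import *
d=load('top0'); im=d['image'].astype(int); hsv=cv2.cvtColor(d['image'],cv2.COLOR_RGB2HSV)
print([np.round(world(d,u,v),3) for u,v in [(283,230),(125,222),(320,232),(367,239),(265,313),(292,158),(380,317)]])
# point cloud from depth
H,W=d['z_map'].shape; vv,uu=np.mgrid[:H,:W]
R=cv2.Rodrigues(d['rvec'])[0]; t=np.ravel(d['tvec']); z=d['z_map']
P=np.stack([(uu-d['cx'])/d['fx']*z,(vv-d['cy'])/d['fy']*z,z],-1)-t; P=P@R
print('cam',-R.T@t)
win=np.zeros((H,W),bool); win[185:275,235:335]=1
lid=win&(P[...,2]>.08)&(im.min(-1)>130)
print(lid.sum())
c=corners(lid); print('hull poly',cv2.approxPolyDP(cv2.convexHull(c),3,True)[:,0].tolist())
print('poly',cv2.approxPolyDP(c,2.5,True)[:,0].tolist())
for u,v in cv2.approxPolyDP(c,2.5,True)[:,0]: print(u,v,np.round(world(d,u,v,.103),4))
win[:]=0; win[200:280,335:400]=1
tr=win&(hsv[...,2]<75); c=corners(tr); r=cv2.minAreaRect(c); print(r)
b=cv2.boxPoints(r); print(np.round([world(d,u,v,.03) for u,v in b],4))
for u in range(240,335,8): print(u,np.round(P[230,u],3))
cv2.imwrite('pics/crop0.png',cv2.resize(d['image'][140:345,220:420,::-1],(580,594)))
E
```

```text
[array([0.545, 0.189, 0.101]), array([0.562, 0.5  , 0.103]), array([0.539, 0.117, 0.107]), array([0.537, 0.005, 0.004]), array([0.384, 0.226, 0.071]), array([0.721, 0.167, 0.006]), array([ 0.371, -0.016,  0.002])]
cam [0.42934389 0.19998588 0.94262681]
4240
hull poly [[256, 197], [314, 202], [328, 213], [325, 252], [309, 261], [250, 255]]
poly [[256, 197], [250, 255], [309, 261], [311, 251], [325, 252], [328, 213], [315, 212], [314, 202]]
256 197 [0.6108 0.2425 0.103 ]
250 255 [0.4958 0.2538 0.103 ]
309 261 [0.4835 0.1395 0.103 ]
311 251 [0.5028 0.1353 0.103 ]
325 252 [0.5007 0.1081 0.103 ]
328 213 [0.5776 0.1002 0.103 ]
315 212 [0.5798 0.1258 0.103 ]
314 202 [0.6    0.1274 0.103 ]
((367.1587829589844, 238.857666015625), (44.300498962402344, 48.07663345336914), 17.87869644165039)
[[ 0.5005  0.0713  0.03  ]
 [ 0.5985  0.0365  0.03  ]
 [ 0.5684 -0.0527  0.03  ]
 [ 0.4714 -0.0164  0.03  ]]
240 [ 0.559  0.283 -0.001]
248 [ 0.559  0.265 -0.   ]
256 [0.545 0.242 0.103]
264 [0.544 0.227 0.104]
272 [0.545 0.211 0.103]
280 [0.545 0.195 0.102]
288 [0.545 0.179 0.099]
296 [0.544 0.164 0.104]
304 [0.544 0.148 0.102]
312 [0.544 0.132 0.1  ]
320 [0.543 0.117 0.108]
328 [ 0.558  0.089 -0.   ]
```

View pics/crop0.png

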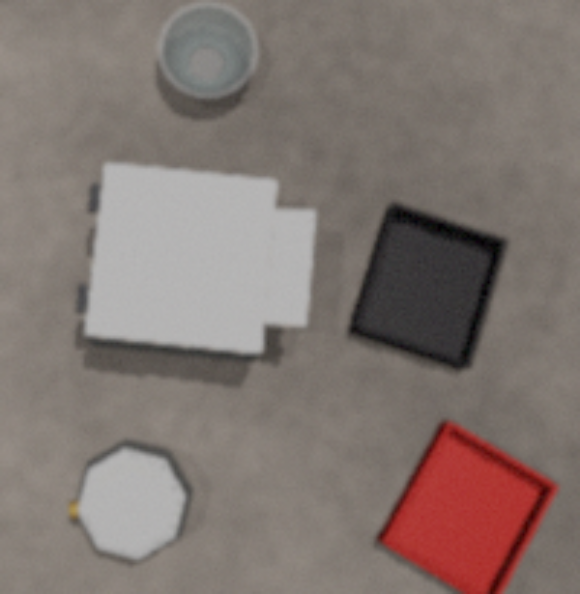

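The crop shows the nearest caddy with its lip facing right, and the black tray turned about 13° in front of it. The moka base is on the near side and the ramekin on the far side. First I'll plan the approach: tool tilted 40° below horizontal, fingers closed, coming in under the lip.

```bash
cat >> h.py <<'E'
from scipy.spatial.transform import Rotation as Ro
C=np.array([.5475,.1908,0]); cx=np.array([.100,.995,0]); cy=np.array([-.995,.100,0])
def cp(x,y,z): return C+x*cx+y*cy+np.array([0,0,z])
def Rtilt(deg):  # tool y along -cy, z pointing to +cx and down by deg
    a=np.radians(deg); z=np.cos(a)*cx-np.sin(a)*np.array([0,0,1]); y=-cy; return np.c_[np.cross(y,z),y,z]
def plan(wps,start=None):
    "wps: (pos,R,rows). prints rows in tool units"
    s=get_state(); p,R=np.array(s['ee_pos']),np.array(s['ee_rot'])
    if start: p,R=start
    out=[]
    for q,Q,n in wps:
        for k in range(n):
            f=1/(n-k)
            dp=R.T@((np.array(q)-p)*f)/.25; dr=Ro.from_matrix(R.T@Q).as_rotvec()*f/np.pi
            row=np.round(np.r_[dp,dr],3); out.append(row)
            p=p+R@row[:3]*.25; R=R@Ro.from_rotvec(row[3:]*np.pi).as_matrix()
    for i in range(0,len(out),12):
        print('; '.join(' '.join('%g'%(v+0) for v in r) for r in out[i:i+12]),'\n')
    print('end',p.round(4))
def st():
    s=get_state(); p=np.array(s['ee_pos']); r=p-C
    print('t',s['time'],'tcp',p.round(4),'caddy xyz',np.round([r@cx,r@cy,r[2]],4),'F',np.round(s['force'],1),'q',np.round(s['joint_positions'],2),'w',round(s['gripper_width'],4)); print(np.round(s['ee_rot'],3)); return s
E
python3 - <<'E'
from h import *
R=Rtilt(40)
plan([((.36,-.38,.34),R,10),(cp(-.20,0,.20),R,12)])
E
```

```text
0.093 -0.062 -0.047 0.016 0.024 -0.035; 0.103 -0.054 -0.037 0.016 0.024 -0.035; 0.111 -0.044 -0.026 0.016 0.025 -0.035; 0.116 -0.032 -0.016 0.016 0.024 -0.035; 0.12 -0.02 -0.005 0.016 0.025 -0.035; 0.121 -0.006 0.005 0.016 0.024 -0.035; 0.121 0.008 0.014 0.016 0.025 -0.035; 0.118 0.021 0.022 0.016 0.025 -0.035; 0.112 0.036 0.03 0.017 0.024 -0.034; 0.105 0.049 0.036 0.016 0.025 -0.035; 0.047 0.043 0.129 0 0 0; 0.047 0.043 0.129 0 0 0 

0.047 0.043 0.129 0 0 0; 0.047 0.043 0.129 0 0 0; 0.047 0.043 0.129 0 0 0; 0.047 0.043 0.129 0 0 0; 0.047 0.043 0.129 0 0 0; 0.047 0.043 0.129 0 0 0; 0.047 0.043 0.129 0 0 0; 0.047 0.043 0.128 0 0 0; 0.047 0.044 0.129 0 0 0; 0.046 0.043 0.128 0 0 0 

end [ 0.5274 -0.0083  0.2   ]
```

Call:
move_arm --steps "0.093 -0.062 -0.047 0.016 0.024 -0.035; 0.103 -0.054 -0.037 0.016 0.024 -0.035; 0.111 -0.044 -0.026 0.016 0.025 -0.035; 0.116 -0.032 -0.016 0.016 0.024 -0.035; 0.12 -0.02 -0.005 0.016 0.025 -0.035; 0.121 -0.006 0.005 0.016 0.024 -0.035; 0.121 0.008 0.014 0.016 0.025 -0.035; 0.118 0.021 0.022 0.016 0.025 -0.035; 0.112 0.036 0.03 0.017 0.024 -0.034; 0.105 0.049 0.036 0.016 0.025 -0.035; 0 0 0 0 0 0; 0 0 0 0 0 0" --hand 1 --newtons 5

```text
time: 1.6
ee_pos: [0.3597, -0.3808, 0.34]
ee_rot: [[0.064, 0.995, 0.078], [0.641, -0.101, 0.761], [0.765, 0.001, -0.644]]
force: [-0.4, -0.6, 0.1]
gripper_width: 0.0002
finger_force: 0.0
```

```bash
python3 - <<'E'
from h import *
st(); print(Rtilt(40).round(3)); R=Rtilt(40)
plan([(cp(-.19,0,.174),R,12)])
E
```

```text
t 1.6 tcp [ 0.3597 -0.3808  0.34  ] caddy xyz [-0.5875  0.1297  0.34  ] F [-0.4 -0.6  0.1] q [-1.23  0.62  1.22  0.39  2.09 -1.08] w 0.0002
[[ 0.064  0.995  0.078]
 [ 0.641 -0.101  0.761]
 [ 0.765  0.001 -0.644]]
[[ 0.064  0.995  0.077]
 [ 0.64  -0.1    0.762]
 [ 0.766 -0.    -0.643]]
0.043 0.043 0.137 0 0 0; 0.043 0.043 0.137 0 0 0; 0.043 0.043 0.137 0 0 0; 0.043 0.043 0.137 0 0 0; 0.043 0.043 0.137 0 0 0; 0.043 0.043 0.137 0 0 0; 0.043 0.043 0.137 0 0 0; 0.043 0.043 0.137 0 0 0; 0.043 0.043 0.137 0 0 0; 0.043 0.043 0.137 0 0 0; 0.043 0.043 0.137 0 0 0; 0.043 0.044 0.138 0 0.001 0 

end [0.5285 0.0018 0.1739]
```

Tracking is accurate, so I'll carry on to the standoff.

Call:
move_arm --steps "0.043 0.043 0.137 0 0 0; 0.043 0.043 0.137 0 0 0; 0.043 0.043 0.137 0 0 0; 0.043 0.043 0.137 0 0 0; 0.043 0.043 0.137 0 0 0; 0.043 0.043 0.137 0 0 0; 0.043 0.043 0.137 0 0 0; 0.043 0.043 0.137 0 0 0; 0.043 0.043 0.137 0 0 0; 0.043 0.043 0.137 0 0 0; 0.043 0.043 0.137 0 0 0; 0.043 0.044 0.138 0 0.001 0"

```text
time: 3.1
ee_pos: [0.5292, 0.0019, 0.1746]
ee_rot: [[0.064, 0.995, 0.08], [0.639, -0.102, 0.762], [0.766, 0.003, -0.642]]
force: [0.8, -0.0, -0.1]
gripper_width: 0.0005
finger_force: 0.0
```

```bash
python3 - <<'E'
from h import *
st(); R=Rtilt(40)
d=snap('side','side1.png')
plan([(cp(-.077,0,.079),R,10)])
E
```

```text
t 3.1 tcp [0.5292 0.0019 0.1746] caddy xyz [-0.1898 -0.0007  0.1746] F [ 0.8 -0.  -0.1] q [-0.63  0.67  1.73  0.75  1.36 -0.93] w 0.0005
[[ 0.064  0.995  0.08 ]
 [ 0.639 -0.102  0.762]
 [ 0.766  0.003 -0.642]]
-0.001 0 0.058 0 0 0; -0.001 0 0.058 0 0 0; -0.001 0 0.058 0 0 0; -0.001 0 0.058 0 0 0; -0.001 0 0.057 0 0 0; -0.002 0 0.058 0 0 0; -0.001 0 0.057 0 0 0; -0.002 0.001 0.058 0 0 0; -0.001 0 0.057 0 -0.001 0; -0.001 0.001 0.058 0 0 0 

end [0.5398 0.1143 0.0791]
```

View pics/side1.png

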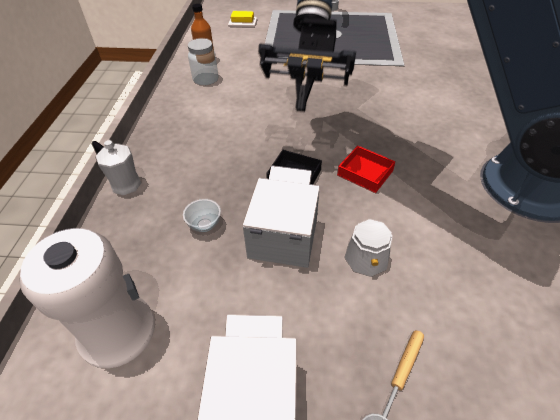

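The side view shows the closed fingertips at about (302,107), behind and in line with the lip at (290,178). The way is clear.

Call:
move_arm --steps "-0.001 0 0.058 0 0 0; -0.001 0 0.058 0 0 0; -0.001 0 0.058 0 0 0; -0.001 0 0.058 0 0 0; -0.001 0 0.057 0 0 0; -0.002 0 0.058 0 0 0; -0.001 0 0.057 0 0 0; -0.002 0.001 0.058 0 0 0; -0.001 0 0.057 0 -0.001 0; -0.001 0.001 0.058 0 0 0; 0 0 0 0 0 0"

```text
time: 4.53
ee_pos: [0.5396, 0.1117, 0.0794]
ee_rot: [[0.063, 0.995, 0.076], [0.64, -0.098, 0.762], [0.766, 0.0, -0.643]]
force: [0.0, 0.4, 0.0]
gripper_width: 0.0006
finger_force: 0.0
```

```bash
python3 - <<'E'
from h import *
st(); R=Rtilt(40)
d=snap('side','side2.png')
cv2.imwrite('pics/side2c.png',cv2.resize(d['image'][80:280,180:400,::-1],(660,600)))
w=[]
for a,r,n in [(-2,.138,3),(7,.137,4),(16,.135,4),(25,.128,4),(35,.122,4),(45,.115,4)]:
    a=np.radians(a); w.append((cp(.06-r*np.cos(a),0,.095+r*np.sin(a)),R,n))
plan(w)
E
```

```text
t 4.525 tcp [0.5396 0.1117 0.0794] caddy xyz [-0.0795 -0.      0.0794] F [0.  0.4 0. ] q [-0.44  0.82  1.82  0.93  1.11 -1.04] w 0.0006
[[ 0.063  0.995  0.076]
 [ 0.64  -0.098  0.762]
 [ 0.766  0.    -0.643]]
0.013 -0.001 -0.007 0 0 0; 0.012 0 -0.007 0 0 0; 0.013 -0.001 -0.006 0 0 0.001; 0.018 0 -0.012 0 0 0; 0.017 0 -0.013 0 0 0; 0.018 0 -0.012 0 0 0; 0.017 0 -0.013 0 0 0; 0.02 0 -0.008 0 0 0; 0.02 0 -0.008 0 0 0; 0.02 0 -0.009 0 0 0; 0.019 0 -0.008 0 0 0; 0.022 0 0 0 0 0 

0.022 0 -0.001 0 0 0; 0.022 0 0 0 0 0; 0.021 0 -0.001 0 0 0; 0.023 0 0.002 0 0 0; 0.022 0 0.002 0 0 0; 0.023 0 0.002 0 0 0; 0.022 0 0.003 0 0 0; 0.021 0 0.007 0 0 0; 0.021 0 0.007 0 0 0; 0.02 0 0.007 0 0 0; 0.021 0 0.006 0 0 0 

end [0.5455 0.1695 0.1764]
```

View pics/side2c.png

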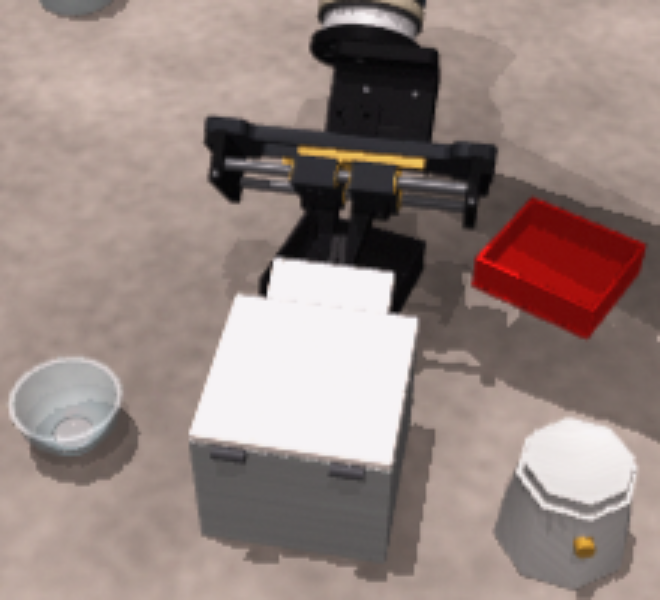

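The fingers pass under the middle of the lip, at crop (338,262), and the lid is still shut. Lifting now.

Call:
move_arm --steps "0.013 -0.001 -0.007 0 0 0; 0.012 0 -0.007 0 0 0; 0.013 -0.001 -0.006 0 0 0.001; 0.018 0 -0.012 0 0 0; 0.017 0 -0.013 0 0 0; 0.018 0 -0.012 0 0 0; 0.017 0 -0.013 0 0 0; 0.02 0 -0.008 0 0 0; 0.02 0 -0.008 0 0 0; 0.02 0 -0.009 0 0 0; 0.019 0 -0.008 0 0 0; 0.022 0 0 0 0 0"

```text
time: 6.08
ee_pos: [0.5413, 0.1244, 0.1369]
ee_rot: [[0.066, 0.995, 0.078], [0.64, -0.102, 0.761], [0.765, 0.0, -0.644]]
force: [0.5, -2.4, -0.1]
gripper_width: 0.0006
finger_force: 0.5
```

```bash
python3 - <<'E'
from h import *
st(); R=Rtilt(40)
d=snap('side','side3.png')
cv2.imwrite('pics/side3c.png',cv2.resize(d['image'][80:280,180:400,::-1],(440,400)))
w=[]
for a,r,n in [(25,.128,3),(35,.122,4),(45,.115,4),(60,.11,6),(75,.107,6),(90,.105,7),(100,.105,5)]:
    a=np.radians(a); w.append((cp(.06-r*np.cos(a),0,.095+r*np.sin(a)),R,n))
plan(w)
E
```

```text
t 6.075 tcp [0.5413 0.1244 0.1369] caddy xyz [-0.0667 -0.0005  0.1369] F [ 0.5 -2.4 -0.1] q [-0.42  0.71  1.81  0.91  1.17 -0.93] w 0.0006
[[ 0.066  0.995  0.078]
 [ 0.64  -0.102  0.761]
 [ 0.765  0.    -0.644]]
0.021 -0.001 0 0 0 0; 0.02 0 0.001 0 0 0; 0.021 -0.001 0 0 0 0; 0.022 0 0.002 0 0 0; 0.023 0 0.002 0 0 0; 0.022 0 0.002 0 0 0; 0.023 0 0.003 0 0 0; 0.021 0 0.007 0 0 0; 0.02 0 0.007 0 0 0; 0.021 0 0.007 0 0 0; 0.02 0 0.006 0 0 0; 0.018 0 0.008 0 0 0 

0.019 0 0.007 0 0 0; 0.018 0 0.008 0 0 0; 0.019 0 0.007 0 0 0; 0.018 0 0.008 0 0 0; 0.019 0 0.007 0 0 0; 0.016 0 0.01 0 0 0; 0.016 0 0.011 0 0 0; 0.016 0 0.01 0 0 0; 0.016 0 0.011 0 0 0; 0.015 0 0.01 0 0 0; 0.016 0 0.011 0 0 0; 0.011 0 0.012 0 0 0 

0.011 0 0.011 0 0 0; 0.011 0 0.012 0 0 0; 0.011 0 0.011 0 0 0; 0.011 0 0.012 0 0 0; 0.011 0 0.011 0 0 0; 0.01 -0.001 0.012 0 0 0; 0.008 0 0.012 0 0 0; 0.009 0 0.012 0 0 0; 0.008 0 0.012 0 0 0; 0.009 0 0.012 0 0 0; 0.008 0 0.011 0 0 0 

end [0.5552 0.2685 0.1984]
```

View pics/side3c.png

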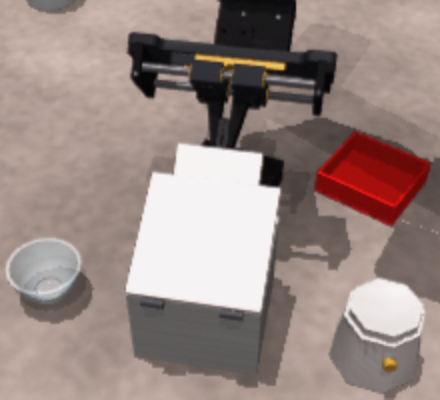

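The lid is lifting; its front edge, at crop (215,175), has risen clear of the rim. I'll continue along the arc.

Call:
move_arm --steps "0.021 -0.001 0 0 0 0; 0.02 0 0.001 0 0 0; 0.021 -0.001 0 0 0 0; 0.022 0 0.002 0 0 0; 0.023 0 0.002 0 0 0; 0.022 0 0.002 0 0 0; 0.023 0 0.003 0 0 0; 0.021 0 0.007 0 0 0; 0.02 0 0.007 0 0 0; 0.021 0 0.007 0 0 0; 0.02 0 0.006 0 0 0; 0.018 0 0.008 0 0 0"

```text
time: 7.62
ee_pos: [0.5464, 0.1727, 0.181]
ee_rot: [[0.063, 0.995, 0.08], [0.637, -0.102, 0.764], [0.768, 0.003, -0.641]]
force: [0.8, -1.2, 0.8]
gripper_width: 0.0009
finger_force: 0.2
```

Call:
move_arm --steps "0.019 0 0.007 0 0 0; 0.018 0 0.008 0 0 0; 0.019 0 0.007 0 0 0; 0.018 0 0.008 0 0 0; 0.019 0 0.007 0 0 0; 0.016 0 0.01 0 0 0; 0.016 0 0.011 0 0 0; 0.016 0 0.01 0 0 0; 0.016 0 0.011 0 0 0; 0.015 0 0.01 0 0 0; 0.016 0 0.011 0 0 0; 0.011 0 0.012 0 0 0"

```text
time: 9.12
ee_pos: [0.5511, 0.2269, 0.1978]
ee_rot: [[0.065, 0.995, 0.078], [0.64, -0.102, 0.762], [0.765, -0.0, -0.643]]
force: [-0.6, -1.0, 0.1]
gripper_width: 0.0005
finger_force: 0.1
```

```bash
python3 - <<'E'
from h import *
st(); R=Rtilt(40)
d=snap('side','side4.png')
cv2.imwrite('pics/side4c.png',cv2.resize(d['image'][30:280,140:420,::-1],(560,500)))
w=[]
for a,r,n in [(90,.105,6),(103,.105,6)]:
    a=np.radians(a); w.append((cp(.06-r*np.cos(a),0,.095+r*np.sin(a)),R,n))
plan(w)
E
```

```text
t 9.125 tcp [0.5511 0.2269 0.1978] caddy xyz [0.0362 0.     0.1978] F [-0.6 -1.   0.1] q [-0.22  0.6   1.79  0.98  1.15 -0.74] w 0.0005
[[ 0.065  0.995  0.078]
 [ 0.64  -0.102  0.762]
 [ 0.765 -0.    -0.643]]
0.011 0 0.011 0 0 0; 0.011 0 0.011 0 0 0; 0.011 0 0.011 0 0 0; 0.011 0 0.011 0 0 0; 0.011 0 0.011 0 0 0; 0.012 0.001 0.011 0 0 0; 0.009 0 0.013 0 0 0; 0.009 0 0.013 0 0 0; 0.009 0 0.013 0 0 0; 0.008 0 0.013 0 0 0; 0.009 0 0.014 0 0 0; 0.008 0 0.013 0 0 0 

end [0.556  0.2739 0.1973]
```

View pics/side4c.png

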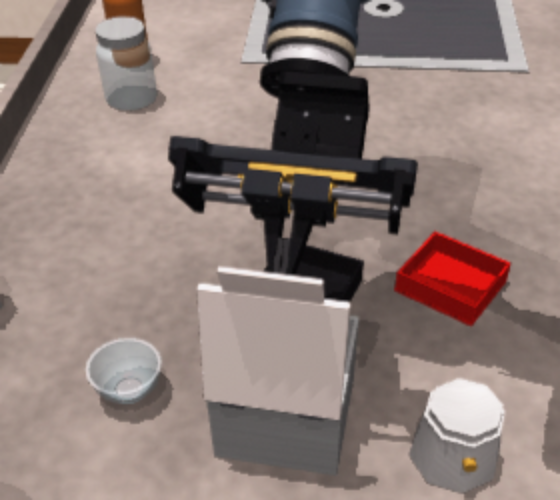

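The lid now stands nearly upright, with its lip edge at crop (270,280). I'll push it past upright and follow it down to the stop.

Call:
move_arm --steps "0.011 0 0.011 0 0 0; 0.011 0 0.011 0 0 0; 0.011 0 0.011 0 0 0; 0.011 0 0.011 0 0 0; 0.011 0 0.011 0 0 0; 0.012 0.001 0.011 0 0 0; 0.009 0 0.013 0 0 0; 0.009 0 0.013 0 0 0; 0.009 0 0.013 0 0 0; 0.008 0 0.013 0 0 0; 0.009 0 0.014 0 0 0; 0.008 0 0.013 0 0 0"

```text
time: 10.68
ee_pos: [0.5561, 0.2734, 0.1971]
ee_rot: [[0.066, 0.995, 0.078], [0.64, -0.102, 0.761], [0.765, -0.0, -0.644]]
force: [0.2, -1.4, 0.3]
gripper_width: 0.0006
finger_force: 0.0
```

```bash
python3 - <<'E'
from h import *
s=st(); R=Rtilt(40)
# tray: pose for pushing, tool down, y axis along the tray's long side
ty=np.array([.949,-.315,0]);Z=np.array([0,0,-1.]);D=np.c_[np.cross(ty,Z),ty,Z]
T=np.array([.5347,.0097,0]); tx=np.array([.315,.949,0])
p=T-tx*.105+[0,0,.20]
plan([(cp(-.02,0,.23),R,3),(cp(-.16,0,.28),R,6),(p,D,10)])
E
```

```text
t 10.675 tcp [0.5561 0.2734 0.1971] caddy xyz [ 0.0831 -0.0003  0.1971] F [ 0.2 -1.4  0.3] q [-0.13  0.61  1.78  1.03  1.1  -0.69] w 0.0006
[[ 0.066  0.995  0.078]
 [ 0.64  -0.102  0.761]
 [ 0.765 -0.    -0.644]]
-0.055 0 -0.133 0 0 0; -0.055 0 -0.134 0 0 0; -0.055 -0.001 -0.133 0 0 0; -0.034 0 -0.093 0 0 0; -0.035 0 -0.093 0 0 0; -0.034 0 -0.093 0 0 0; -0.035 0 -0.093 0 0 0; -0.034 0.001 -0.093 0 0 0; -0.035 0 -0.093 0 0 0; -0.056 -0.007 -0.017 -0.003 -0.028 0.007; -0.058 -0.006 -0.012 -0.003 -0.028 0.006; -0.059 -0.004 -0.007 -0.003 -0.028 0.007 

-0.059 -0.003 -0.002 -0.003 -0.027 0.006; -0.059 -0.002 0.003 -0.003 -0.028 0.007; -0.059 -0.001 0.008 -0.003 -0.027 0.006; -0.058 0.001 0.013 -0.003 -0.028 0.007; -0.057 0.002 0.018 -0.003 -0.027 0.006; -0.055 0.002 0.023 -0.003 -0.028 0.007; -0.053 0.003 0.027 -0.003 -0.027 0.006 

end [ 0.5015 -0.09    0.2   ]
```

Call:
move_arm --steps "-0.055 0 -0.133 0 0 0; -0.055 0 -0.134 0 0 0; -0.055 -0.001 -0.133 0 0 0; -0.034 0 -0.093 0 0 0; -0.035 0 -0.093 0 0 0; -0.034 0 -0.093 0 0 0; -0.035 0 -0.093 0 0 0; -0.034 0.001 -0.093 0 0 0; -0.035 0 -0.093 0 0 0; -0.056 -0.007 -0.017 -0.003 -0.028 0.007; -0.058 -0.006 -0.012 -0.003 -0.028 0.006; -0.059 -0.004 -0.007 -0.003 -0.028 0.007"

```text
time: 12.18
ee_pos: [0.5223, -0.0056, 0.2557]
ee_rot: [[0.15, 0.986, 0.078], [0.809, -0.168, 0.563], [0.568, -0.022, -0.823]]
force: [-0.0, 0.1, 0.7]
gripper_width: 0.0003
finger_force: 0.0
```

Call:
move_arm --steps "-0.059 -0.003 -0.002 -0.003 -0.027 0.006; -0.059 -0.002 0.003 -0.003 -0.028 0.007; -0.059 -0.001 0.008 -0.003 -0.027 0.006; -0.058 0.001 0.013 -0.003 -0.028 0.007; -0.057 0.002 0.018 -0.003 -0.027 0.006; -0.055 0.002 0.023 -0.003 -0.028 0.007; -0.053 0.003 0.027 -0.003 -0.027 0.006; 0 0 0 0 0 0; 0 0 0 0 0 0" --hand -0.4

```text
time: 13.3
ee_pos: [0.5016, -0.09, 0.2001]
ee_rot: [[0.314, 0.949, -0.001], [0.949, -0.314, 0.002], [0.002, -0.001, -1.0]]
force: [0.5, 0.1, 0.6]
gripper_width: 0.0604
finger_force: 0.0
```

```bash
cat >> h.py <<'E'
def tray(d):
    "tray in the top view -> centre, yaw, in caddy frame (mm, deg)"
    hsv=cv2.cvtColor(d['image'],cv2.COLOR_RGB2HSV); H,W=d['z_map'].shape; vv,uu=np.mgrid[:H,:W]
    R=cv2.Rodrigues(d['rvec'])[0]; t=np.ravel(d['tvec']); z=d['z_map']
    P=(np.stack([(uu-d['cx'])/d['fx']*z,(vv-d['cy'])/d['fy']*z,z],-1)-t)@R; q=P-C
    m=(hsv[...,2]<75)&(P[...,2]<.045)&(q@cx>-.25)&(q@cx<-.06)&(abs(q@cy)<.1)
    m=cv2.morphologyEx(m.astype(np.uint8),cv2.MORPH_OPEN,np.ones((3,3)))
    r=cv2.minAreaRect(corners(m)); b=np.array([world(d,u,v,.03) for u,v in cv2.boxPoints(r)])
    c=b.mean(0); e=b[1]-b[0]; a=np.degrees(np.arctan2(e@cy,e@cx)); a=(a+45)%90-45
    print('tray x,y',np.round([(c-C)@cx*1e3,(c-C)@cy*1e3],1),'yaw',round(a,1),'sides',np.round([np.linalg.norm(e)*1e3,np.linalg.norm(b[2]-b[1])*1e3],1))
E
python3 - <<'E'
from h import *
st(); d=snap('top','top5.png'); tray(load('top0')); tray(d)
E
```

```text
t 13.3 tcp [ 0.5016 -0.09    0.2001] caddy xyz [-0.284   0.0176  0.2001] F [0.5 0.1 0.6] q [-0.4   0.4   1.74  0.    1.   -0.08] w 0.0604
[[ 0.314  0.949 -0.001]
 [ 0.949 -0.314  0.002]
 [ 0.002 -0.001 -1.   ]]
tray x,y [-181.5   -5.4] yaw -13.7 sides [104.1  94. ]
tray x,y [-181.    -5.6] yaw -13.2 sides [104.3  92.4]
```

View pics/top5.png

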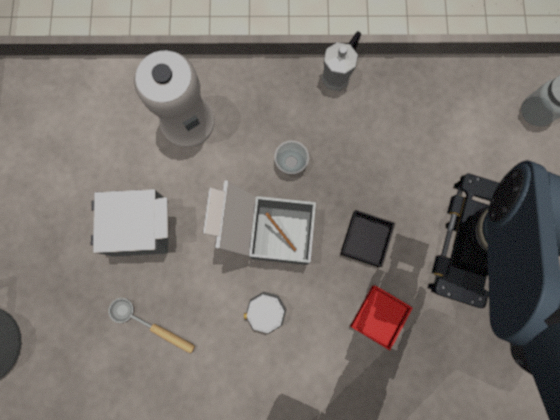

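The lid rests open behind the caddy, at (232,220). The tray has not moved, at (367,239), and the gripper waits behind it at (460,240). I'll lower the hand, then push forward while turning the tray square.

```bash
cat >> h.py <<'E'
def Rdown(deg):
    a=np.radians(deg); tx=np.cos(a)*cx+np.sin(a)*cy; Z=np.array([0,0,-1.]); y=np.cross(Z,tx); return np.c_[tx,y,Z]
def tp(x,y,a,off=.0545,z=.011): # tool pose holding tray at x,y,yaw (caddy frame)
    a_=np.radians(a); return cp(x-off*np.cos(a_),y-off*np.sin(a_),z),Rdown(a)
E
python3 - <<'E'
from h import *
p,D=tp(-.181,-.0055,-13,.085); w=[((*p[:2],.05),D,4),(p,D,4),(*tp(-.181,-.0055,-13,.057),4)]
for k in range(1,5):
    f=k/4; w.append((*tp(-.181+.056*f,-.0055+.0055*f,-13+13*f),4))
plan(w)
E
```

```text
0.02 -0.001 0.15 0 0 0.001; 0.021 0 0.15 0 0 0; 0.02 -0.001 0.151 0 0 0.001; 0.021 -0.001 0.15 0 -0.001 0; 0 0 0.039 0 0 0; 0 0 0.039 0 0 0; 0 0 0.039 0 0 0; 0 0.001 0.039 0 0 0; 0.028 0 0 0 0 0; 0.028 0 0 0 0 0; 0.028 0 0 0 0 0; 0.028 0 0 0 0 0 

0.016 -0.001 0 0 0 -0.004; 0.016 -0.001 0 0 0 -0.005; 0.016 -0.001 0 0 0 -0.004; 0.016 -0.001 0 0 0 -0.005; 0.014 -0.001 0 0 0 -0.004; 0.014 0 0 0 0 -0.005; 0.013 -0.001 0 0 0 -0.004; 0.014 0 0 0 0 -0.005; 0.014 0 0 0 0 -0.004; 0.014 0 0 0 0 -0.005; 0.013 0.001 0 0 0 -0.004; 0.014 0.001 0 0 0 -0.005 

0.014 0.001 0 0 0 -0.004; 0.014 0.001 0 0 0 -0.005; 0.014 0.001 0 0 0 -0.004; 0.014 0.002 0 0 0 -0.005 

end [0.5296 0.0123 0.0109]
```

Call:
move_arm --steps "0.02 -0.001 0.15 0 0 0.001; 0.021 0 0.15 0 0 0; 0.02 -0.001 0.151 0 0 0.001; 0.021 -0.001 0.15 0 -0.001 0; 0 0 0.039 0 0 0; 0 0 0.039 0 0 0; 0 0 0.039 0 0 0; 0 0.001 0.039 0 0 0; 0.028 0 0 0 0 0; 0.028 0 0 0 0 0; 0.028 0 0 0 0 0; 0.028 0 0 0 0 0"

```text
time: 14.85
ee_pos: [0.5167, -0.0434, 0.011]
ee_rot: [[0.319, 0.948, -0.001], [0.948, -0.319, -0.002], [-0.002, -0.001, -1.0]]
force: [0.1, -1.2, -0.5]
gripper_width: 0.0608
finger_force: 0.7
```

Call:
move_arm --steps "0.016 -0.001 0 0 0 -0.004; 0.016 -0.001 0 0 0 -0.005; 0.016 -0.001 0 0 0 -0.004; 0.016 -0.001 0 0 0 -0.005; 0.014 -0.001 0 0 0 -0.004; 0.014 0 0 0 0 -0.005; 0.013 -0.001 0 0 0 -0.004; 0.014 0 0 0 0 -0.005; 0.014 0 0 0 0 -0.004; 0.014 0 0 0 0 -0.005; 0.013 0.001 0 0 0 -0.004; 0.014 0.001 0 0 0 -0.005"

```text
time: 16.35
ee_pos: [0.5262, -0.0014, 0.0106]
ee_rot: [[0.154, 0.988, -0.002], [0.988, -0.154, -0.002], [-0.002, -0.002, -1.0]]
force: [0.5, -0.9, 0.9]
gripper_width: 0.0612
finger_force: 0.5
```

Call:
move_arm --steps "0.014 0.001 0 0 0 -0.004; 0.014 0.001 0 0 0 -0.005; 0.014 0.001 0 0 0 -0.004; 0.014 0.002 0 0 0 -0.005; 0 0 0 0 0 0"

```text
time: 16.98
ee_pos: [0.5291, 0.0126, 0.0105]
ee_rot: [[0.099, 0.995, -0.002], [0.995, -0.099, -0.002], [-0.002, -0.002, -1.0]]
force: [-0.9, -0.5, -0.6]
gripper_width: 0.0613
finger_force: 0.0
```

```bash
python3 - <<'E'
from h import *
st(); d=snap('top','top6.png'); tray(d)
cv2.imwrite('pics/top6c.png',cv2.resize(d['image'][150:330,200:440,::-1],(720,540)))
E
```

```text
t 16.975 tcp [0.5291 0.0126 0.0105] caddy xyz [-0.1792  0.0005  0.0105] F [-0.9 -0.5 -0.6] q [-0.19  0.75  1.82 -0.    0.58 -0.08] w 0.0613
[[ 0.099  0.995 -0.002]
 [ 0.995 -0.099 -0.002]
 [-0.002 -0.002 -1.   ]]Traceback (most recent call last):
  File "<stdin>", line 2, in <module>
  File "h.py", line 45, in tray
    r=cv2.minAreaRect(corners(m)); b=np.array([world(d,u,v,.03) for u,v in cv2.boxPoints(r)])
                      ~~~~~~~^^^
  File "h.py", line 14, in corners
    c=max(cv2.findContours(mask.astype(np.uint8),cv2.RETR_EXTERNAL,cv2.CHAIN_APPROX_NONE)[0],key=cv2.contourArea)
ValueError: max() iterable argument is empty
```

The hand hides the tray from the top camera, so I'll back off to look.

Call:
move_arm --steps "-0.06 0 0 0 0 0; -0.12 0 0 0 0 0; -0.12 0 -0.12 0 0 0; -0.1 0 -0.2 0 0 0; -0.1 0 -0.2 0 0 0; -0.1 0 -0.2 0 0 0; 0 0 0 0 0 0; 0 0 0 0 0 0"

```text
time: 18.02
ee_pos: [0.5136, -0.137, 0.1904]
ee_rot: [[0.101, 0.995, -0.003], [0.995, -0.101, -0.001], [-0.001, -0.003, -1.0]]
force: [-0.4, 0.4, -0.3]
gripper_width: 0.061
finger_force: 0.0
```

```bash
python3 - <<'E'
from h import *
st(); d=snap('top','top7.png'); tray(d)
cv2.imwrite('pics/top7c.png',cv2.resize(d['image'][150:330,200:440,::-1],(720,540)))
E
```

```text
t 18.025 tcp [ 0.5136 -0.137   0.1904] caddy xyz [-0.3296  0.0009  0.1904] F [-0.4  0.4 -0.3] q [-0.47  0.45  1.7  -0.    1.   -0.37] w 0.061
[[ 0.101  0.995 -0.003]
 [ 0.995 -0.101 -0.001]
 [-0.001 -0.003 -1.   ]]
tray x,y [-121.1   -0.5] yaw 0.3 sides [102.5  93.5]
```

View pics/top7c.png

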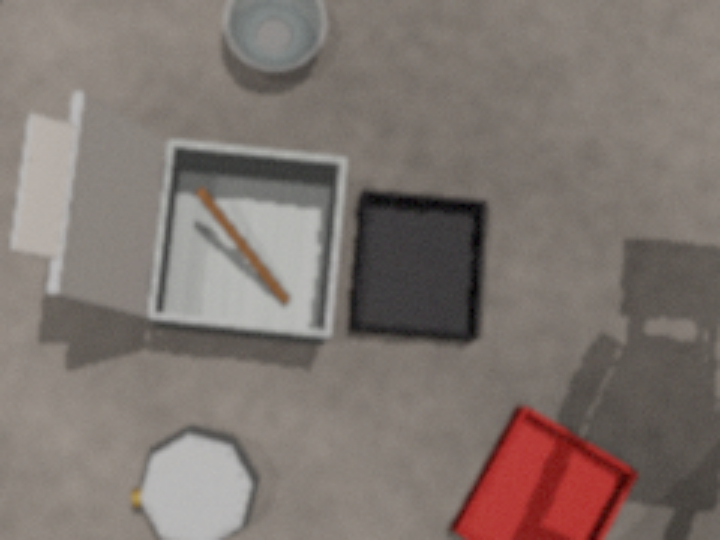

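The tray, at crop (417,266), stands square to the caddy, centred, with about 16–19 mm of gap left. I'll go back in and push straight until I feel contact.

```bash
python3 - <<'E'
from h import *
D=Rdown(0)
plan([(cp(-.235,0,.06),D,4),(cp(-.21,0,.011),D,3),(cp(-.182,0,.011),D,5),(cp(-.160,0,.011),D,8)])
E
```

```text
0.094 0.002 0.13 0 0 0; 0.094 0.002 0.129 -0.001 0 0; 0.094 0.002 0.13 0 0 0; 0.094 0.001 0.129 -0.001 0 0; 0.034 0 0.065 0 0 0; 0.033 0 0.066 0 0 0; 0.034 0 0.065 0 0 0; 0.022 0 0 0 0 0; 0.022 0 0 0 0 0; 0.023 0 0 0 0 0; 0.022 0 0 0 0 0; 0.023 0 0 0 0 0 

0.011 0 0 0 0 0; 0.011 0 0 0 0 0; 0.011 0 0 0 0 0; 0.011 0 0 0 0 0; 0.011 0 0 0 0 0; 0.011 0 0 0 0 0; 0.011 0 0 0 0 0; 0.011 0 0 0 0 0 

end [0.5316 0.0317 0.011 ]
```

Call:
move_arm --steps "0.094 0.002 0.13 0 0 0; 0.094 0.002 0.129 -0.001 0 0; 0.094 0.002 0.13 0 0 0; 0.094 0.001 0.129 -0.001 0 0; 0.034 0 0.065 0 0 0; 0.033 0 0.066 0 0 0; 0.034 0 0.065 0 0 0; 0.022 0 0 0 0 0; 0.022 0 0 0 0 0; 0.023 0 0 0 0 0; 0.022 0 0 0 0 0; 0.023 0 0 0 0 0"

```text
time: 19.58
ee_pos: [0.5315, 0.0094, 0.0125]
ee_rot: [[0.099, 0.995, 0.005], [0.995, -0.099, -0.003], [-0.002, 0.005, -1.0]]
force: [-0.0, 0.6, -0.6]
gripper_width: 0.0607
finger_force: 0.0
```

Call:
move_arm --steps "0.011 0 0 0 0 0; 0.011 0 0 0 0 0; 0.011 0 0 0 0 0; 0.011 0 0 0 0 0; 0.011 0 0 0 0 0; 0.008 0 0 0 0 0; 0 0 0 0 0 0"

```text
time: 20.45
ee_pos: [0.5327, 0.0251, 0.012]
ee_rot: [[0.099, 0.995, 0.004], [0.995, -0.099, -0.002], [-0.002, 0.004, -1.0]]
force: [-0.1, 1.1, 0.1]
gripper_width: 0.0609
finger_force: 0.0
```

Call:
move_arm --steps "0.006 0 0 0 0 0; 0 0 0 0 0 0"

```text
time: 20.7
ee_pos: [0.5328, 0.0265, 0.012]
ee_rot: [[0.099, 0.995, 0.004], [0.995, -0.099, -0.002], [-0.002, 0.004, -1.0]]
force: [0.6, -0.0, 0.2]
gripper_width: 0.0609
finger_force: 0.0
```

Call:
move_arm --steps "0.006 0 0 0 0 0; 0 0 0 0 0 0"

```text
time: 20.95
ee_pos: [0.533, 0.0279, 0.012]
ee_rot: [[0.099, 0.995, 0.004], [0.995, -0.099, -0.002], [-0.002, 0.004, -1.0]]
force: [0.8, 0.2, -0.7]
gripper_width: 0.0606
finger_force: 0.0
```

Call:
move_arm --steps "0.006 0 0 0 0 0; 0.006 0 0 0 0 0; 0 0 0 0 0 0"

```text
time: 21.32
ee_pos: [0.5331, 0.0301, 0.012]
ee_rot: [[0.099, 0.995, 0.004], [0.995, -0.099, -0.003], [-0.003, 0.004, -1.0]]
force: [-1.0, -4.4, 0.5]
gripper_width: 0.0613
finger_force: 2.3
```

Call:
move_arm --steps "0.006 0 0 0 0 0; 0 0 0 0 0 0"

```text
time: 21.58
ee_pos: [0.533, 0.0304, 0.0121]
ee_rot: [[0.1, 0.995, 0.003], [0.995, -0.1, -0.005], [-0.004, 0.003, -1.0]]
force: [-1.3, -10.3, 0.8]
gripper_width: 0.0611
finger_force: 5.4
```

Call:
move_arm --steps "0.006 0 0 0 0 0; 0 0 0 0 0 0"

```text
time: 21.82
ee_pos: [0.5329, 0.0305, 0.0121]
ee_rot: [[0.1, 0.995, 0.002], [0.995, -0.1, -0.006], [-0.006, 0.003, -1.0]]
force: [-4.4, -16.7, 1.0]
gripper_width: 0.0608
finger_force: 8.3
```

The tray has stopped against the caddy: the hand no longer advances and the force is rising. I'll back off and check.

Call:
move_arm --steps "-0.02 0 0 0 0 0; -0.04 0 0 0 0 0; -0.12 0 0 0 0 0; -0.12 0 -0.12 0 0 0; -0.1 0 -0.2 0 0 0; -0.1 0 -0.2 0 0 0; -0.1 0 -0.2 0 0 0; 0 0 0 0 0 0; 0 0 0 0 0 0; 0 0 0 0 0 0"

```text
time: 23.08
ee_pos: [0.5168, -0.1138, 0.1907]
ee_rot: [[0.098, 0.995, 0.001], [0.995, -0.098, -0.001], [-0.0, 0.001, -1.0]]
force: [-0.4, 0.5, -0.1]
gripper_width: 0.0605
finger_force: 0.0
```

```bash
python3 - <<'E'
from h import *
st(); d=snap('top','top8.png'); tray(d)
cv2.imwrite('pics/top8c.png',cv2.resize(d['image'][150:330,200:440,::-1],(720,540)))
E
```

```text
t 23.075 tcp [ 0.5168 -0.1138  0.1907] caddy xyz [-3.062e-01  1.000e-04  1.907e-01] F [-0.4  0.5 -0.1] q [-0.43  0.44  1.71 -0.    0.99 -0.33] w 0.0605
[[ 0.098  0.995  0.001]
 [ 0.995 -0.098 -0.001]
 [-0.     0.001 -1.   ]]
tray x,y [-108.7   -0.4] yaw -0.4 sides [102.5  83.6]
```

View pics/top8c.png

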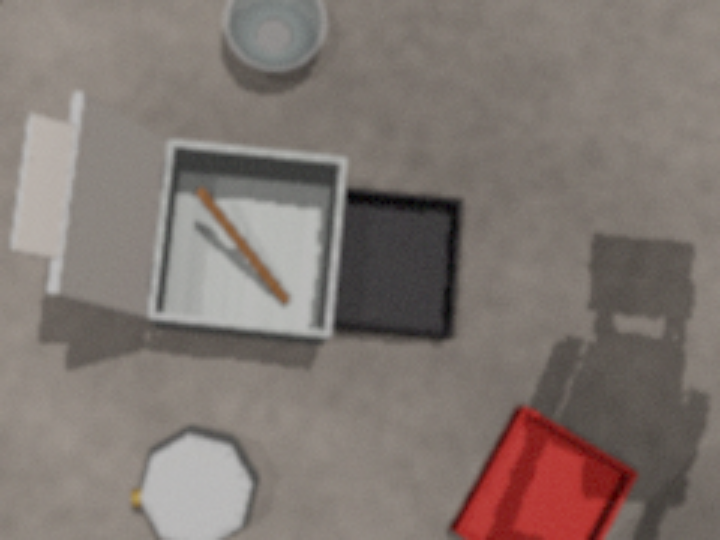

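The tray, at crop (395,265), is flush with the caddy face and centred to within 1 mm. The lid rests open, the moka base and ramekin have not moved, and the hand is clear.

```bash
python3 -c "
from station import *
print(close_job())"
```

```text
the job is handed in; nothing more can be done
None
```

The lid is flipped open and resting on its own, and the tray is pushed flat against the middle of the caddy's front face, about 0.5 mm off centre; the moka base and ramekin were left alone, the hand is clear, and I handed the job in at about 23 s (no verdict was returned).

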